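# Make up a switch-point kit and a lamp-repair kit

## Robot

A 6-joint arm with a two-finger parallel gripper is mounted at the origin on the work surface. World frame = base frame: x ahead of the robot, y to its left, z up, the work surface at z = 0. Lengths are in mm, angles in degrees, forces in N, time in s.
With the tool pointing down it reaches from about 425 to 950 mm from the base axis. Payload 14.7 kg.
Tool frame: the origin (TCP) lies between the finger pads; the fingertips stand 11 mm ahead of it and the grasp point (between the pads) lies 8 mm behind it; z points along the fingers, y is the line along which they close (so a half turn about z gives the same grasp; the last joint's range is limited). The gripper opens to 85 mm and grips with 20 to 120 N. Pads are 22 mm wide; open, the fingers measure 114 mm over their backs; the gripper's body (76 mm by 85 mm) begins 54 mm behind the grasp point. The pads swing forward as they close: fully open they stand 13 mm farther back than shut.
Start: joints at [-67.529, 27.513, 91.461, -0, 61.026, -2.67], TCP at [276.169, -588.407, 242.297] pointing down, gripper open.
Joint ranges: [-157.49, 157.49], [-46.99, 117.5], [13.45, 153.17], [-89.5, 269.5], [5.16, 153.95], [-167.48, 167.48]. Speed limits (degrees/s): [108.29, 108.29, 136.94, 172.46, 172.46, 172.46].

## Interface

Orientations are given as a 3x3 rotation matrix whose columns are the frame's x, y, z axes.
In Python, from station import bot gives the robot as it stands. The module is installed in compiled form; this text tells all that it offers.
- The arm moves only by the shell command python3 -m pendant 'ROWS' [FORCE]. ROWS is JSON, a list of rows, each a list of 7 numbers: the shift along the tool's x, y, z as a fraction of full scale, then the turn, a rotation vector about the tool's x, y, z as a fraction of full scale, then the closure in counts, from 0 (fully open) to 255 (shut). A call has 1 to 10 rows; each row shifts and turns the commanded pose from where the row before left it, along the tool's axes as they then stand; what a row does not reach is not made up. Full scale, the value 1, is 0.03 m for a shift and 0.08 rad for a turn. A row lasts 1/10 s, in which the tool goes at most 50 mm and 8.59 degrees, less where a joint would pass 70% of its speed; a pose out of reach is approached as far as the arm can. A call with a number of a shift or a turn outside -1 to 1 is refused whole. A call with a gripper value outside its range is refused whole. The fingers move at their own pace and stop on an object; FORCE is the grip in N (left out, the last holds). Time passes only in rows, so rows that do not move let the fingers close. It gives the time, the measured TCP pose, the force, the opening and the grip force at its end, in the units of the state.
- bot.read_state(): the state, without advancing time (a new reading comes with each control period).
- bot.grab_frame(name): name is "scene" or "top"; returns the picture (420x560x3 uint8, red, green, blue); there is no depth.
- bot.camera_params(name): a dict with "vertical_fov" (degrees; the focal length in pixels is half the picture's height over the tangent of half this angle, whatever the lens; pixels are square), "cx", "cy" (the principal point, pixels), "D" ([k1, k2, p1, p2, k3] as OpenCV has them; the pictures are not rectified), "R" (3x3) and "t" (3): a world point X has camera coordinates R X + t. Camera axes: x right, y down, z forward; pixel columns grow to the right and rows downward; lengths in mm; the calibration is good to about 2 mm. A picture is of the moment at which its call begins. camera_params takes no time and is no camera call.
- bot.job_done(): hands the job in; it is judged then, once.
The state is a dict: "time_s": time; "qpos": joint angles; "qvel": joint speeds; "tau": joint torques, N m; "ee_pos": TCP position; "ee_rot": TCP orientation; "force": force on the tool from outside, world axes, zero at the start; "torque": the same for the moment, N m; "width": finger opening in mm; "grasp_force": force on a finger pad.
Only numpy, scipy, OpenCV 4.12 (cv2) and the standard library are available. Lean on these libraries where they do the work, as an engineer would, in place of code of your own. Each camera call takes 0.05 s, during which the arm holds its last target. There are 200 camera calls.

## Task

Make up the two job kits. The deep carton gets the white conduit box standing open side up on its bottom, then the cardboard divider laid flat on the ledges over it, tab up, and then the grey switch lying flat on the divider, rocker up; the blue tray gets the black plug in its larger compartment, lying flat with the pins up, and the brass lampholder upright in the smaller one. Leave the white plug, the pliers and the screwdriver where they are.

Things in the scene. Friction and masses are not known exactly. Their poses are not given: they have to be found in the camera images.
- conduit_box: Loose white plastic round conduit box, open at the top: 64 mm across, 30 mm high, 60 g, with one round spout 24 mm across pointing along its +x, whose end is 54 mm from the centre (axis of the spout 14 mm up). Origin: centre of the round part's underside; z up out of the open side. Starts standing open side up. Best gripped across the round part along its y (64 mm wide).
- switch: Loose grey metal-clad narrow switch with a white rocker and two brass screws on top: 90 mm long (x) by 38 mm wide (y) by 30 mm high, 140 g (the rocker adds 2 mm). Its cover, the top 8 mm, overhangs the box below it by 2 mm all round. Origin: centre of its underside; z points up through the rocker. Starts rocker up.
- divider: Loose brown cardboard divider: a stiff flat pad 138 mm (x) by 168 mm (y) by 5 mm thick, 60 g, with one upright grip tab in the middle, 44 mm long along x, 10 mm thick along y, its top 29 mm above the pad's underside. Grip the tab across its 10 mm. Origin: centre of the pad's underside; z points up along the tab. Starts lying flat, tab up.
- black_plug: Loose black three-pin mains plug lying on its back with the three brass pins up: body 48 mm (x) by 50 mm (y) by 24 mm high, with a stub 13 mm across standing out to 31 mm from the centre on its -x side; the pins rise to 46 mm. 70 g. Origin: centre of its underside; z up along the pins. Grip it across y (50 mm).
- lampholder: Loose brass lampholder with a black collar, standing upright: cylinder 40 mm across for the lower 36 mm, collar 41 mm across from 36 to 40 mm, then tapering to a 16 mm neck, 64 mm high in all, 90 g. Origin: centre of its underside; z up.
- carton: Fixed carton, white outside, brown inside, open top; 162 (x) by 192 (y) by 75 mm high; inside 150 by 180, walls and bottom 4. At its +y and -y ends a ledge 22 wide, top 37 up; cavity between them 150 (x) by 136 (y). The divider goes on the ledges, long side along y, 6 mm play each side; its top is then at 42. The switch goes beside the tab, its length along x. Origin: centre of underside.
- tray: Fixed shallow blue plastic tray, outside 86 mm (x) by 157 mm (y), 14 mm high; walls and floor 3 mm. A cross wall divides it into a larger compartment on its -y side, 80 mm (x) by 90 mm (y), centre at y = -30.5 mm, and a smaller one on its +y side, 80 mm by 58 mm, centre at y = +46.5 mm. Origin: centre of the underside, on the bench.
- white_plug: Loose spare plug, the same shape as the black one but white. Not part of either kit: leave it.
- pliers: Loose black-handled pliers, 170 mm long (x, jaws to +x), 65 mm wide, 12 mm high, lying at the left edge of the mat. Leave them. Origin: underneath, 20 mm behind the pivot.
- screwdriver: Loose screwdriver with an orange handle, 200 mm long, 26 mm thick, lying across the far part of the mat. Leave it. Origin: underneath, where the blade leaves the handle; x along the blade.
There are look-alikes about, which are no part of the job. Several things have the shape of the lampholder; the one meant has the colours described above. Leave any orange or pink look-alike of the switch alone.

How it is judged:
By the outcome, as a careful person would: the job done as asked, in the order asked, and still so for the second after the job is handed in, with the robot touching nothing.
It also fails if it takes over 128 s, if anything falls off the work surface, if the arm or the gripper's body presses on something with over 40 N, if the wrist force passes 120 N, or if a joint passes its speed limit or range.

## Working session

There is one attempt and no reset: what is moved stays moved. The work goes in short steps, Python scripts to look and compute and a shell command to move; the robot and the scene stay as the last step left them, time stands still between calls to the robot, and variables do not carry over. Pictures are saved under pics/ and viewed, at most 14 in all, crops included, and the job is handed in when it is done.

```bash
mkdir -p pics; ls; python3 - <<'E'
from station import bot
import cv2
for n in("scene","top"):
    cv2.imwrite(f"pics/{n}0.png",bot.grab_frame(n)[:,:,::-1]); print(n,bot.camera_params(n))
s=bot.read_state(); print(s)
E
```

```text
pics
scene {'vertical_fov': 47.0585357673564, 'cx': 272.4310848582538, 'cy': 206.37656713963028, 'D': array([0.00570088, 0.        , 0.        , 0.        , 0.        ]), 'R': array([[ 0.37623979,  0.92637695, -0.01641241],
       [ 0.63747931, -0.27167999, -0.72097858],
       [-0.67235686,  0.26079826, -0.69276296]]), 't': array([-303.17536587, -371.1892761 , 1490.83190235])}
top {'vertical_fov': 42.35266875590084, 'cx': 275.53999317639415, 'cy': 210.3501032574687, 'D': array([-0.04152773,  0.        ,  0.        ,  0.        ,  0.        ]), 'R': array([[-0.00322772, -0.99997755,  0.00587154],
       [-0.98310001,  0.00209839, -0.18305727],
       [ 0.18304084, -0.00636317, -0.98308472]]), 't': array([  67.55602973,  633.28303284, 1183.86707734])}
{'time_s': 0.1, 'qpos': array([-6.75282163e+01,  2.75458874e+01,  9.14908041e+01,  7.20879058e-04,
        6.10268298e+01, -2.66970164e+00]), 'qvel': array([ 0.00888851, -0.04223168, -0.03937284, -0.03792985, -0.16463332,
        0.02648333]), 'tau': array([ 6.14114815e-04, -9.52258945e+01, -4.31043541e+01, -1.48842259e-04,
        5.32254824e-03,  4.89312902e-05]), 'ee_pos': array([ 276.04074444, -588.0683182 ,  241.73648925]), 'ee_rot': array([[ 9.05264023e-01,  4.24849242e-01, -4.13587714e-04],
       [ 4.24849438e-01, -9.05263440e-01,  1.02867863e-03],
       [ 6.26274982e-05, -1.10693826e-03, -9.99999385e-01]]), 'force': array([-0.02889969, -0.1608779 , -0.33544083]), 'torque': array([0.02605639, 0.04775186, 0.01940844]), 'grasp_force': 0.0, 'width': 85.5334222140612}
```

View pics/top0.png

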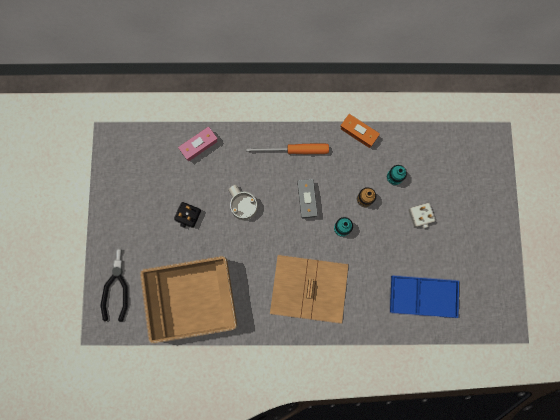

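View pics/scene0.png

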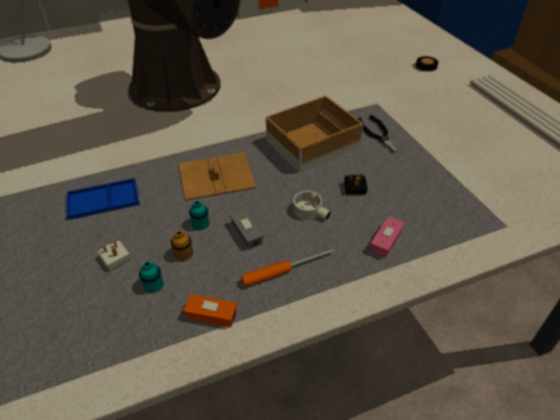

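The top view has up as +x and left as +y. It shows the carton at (188,300), black plug (188,214), conduit box (243,205) with its spout up-left, switch (308,198), and brass lampholder (368,196). The divider is at (310,290), the tray at (425,297) with its small compartment on the left, and the pliers at (116,285). The scene view agrees. Next I'll look at enlarged crops.

```bash
cat > h.py <<'E'
import numpy as np,cv2
from station import bot
def cam(n):
    p=bot.camera_params(n); f=210/np.tan(np.radians(p["vertical_fov"]/2))
    return np.array([[f,0,p["cx"]],[0,f,p["cy"]],[0,0,1]]),p["D"],p["R"],p["t"]
def ray(n,uv,z):
    "pixels (N,2) -> world points on height z"
    K,D,R,t=cam(n); u=cv2.undistortPoints(np.array(uv,float).reshape(-1,1,2),K,D).reshape(-1,2)
    d=np.c_[u,np.ones(len(u))]@R; c=-R.T@t
    return (c+d*((z-c[2])/d[:,2])[:,None])[:,:2]
def proj(n,X):
    K,D,R,t=cam(n); return cv2.projectPoints(np.array(X,float).reshape(-1,1,3),cv2.Rodrigues(R)[0],t,K,D)[0].reshape(-1,2)
E
python3 - <<'E'
import cv2
im=cv2.imread("pics/top0.png")
for i,(x,y) in enumerate([(135,180),(270,165)]):
    cv2.imwrite(f"pics/c{i}.png",cv2.resize(im[y:y+165,x:x+200],None,fx=4,fy=3.6*10/9*.9,interpolation=cv2.INTER_CUBIC) if 0 else cv2.resize(im[y:y+150,x:x+200],None,fx=4,fy=4,interpolation=cv2.INTER_CUBIC))
E
```

```text
(no output)
```

View pics/c0.png

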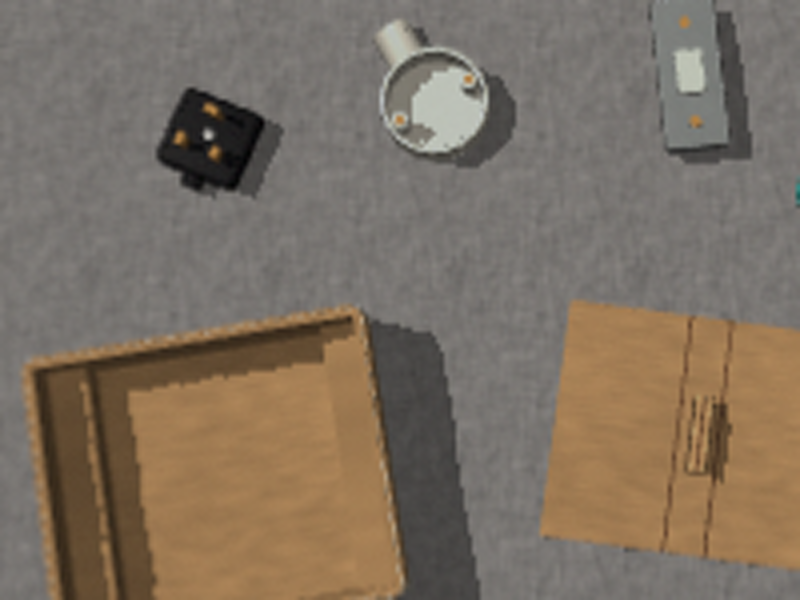

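View pics/c1.png

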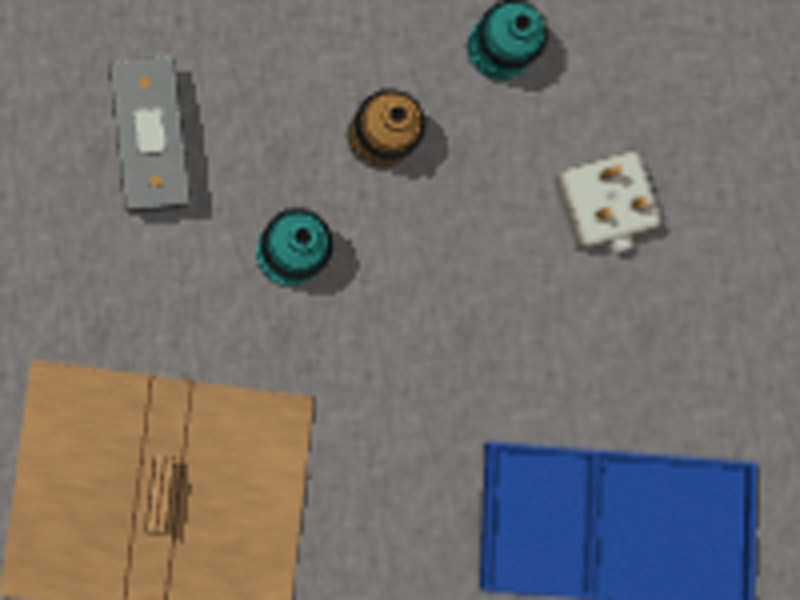

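Both crops have sharp, usable features. In c0 the conduit rim is centred at (434,101) with the spout end at (395,35), and the black plug's centre screw is at (208,134) with its stub at the lower left (195,185). In c1 the switch cover corners are at (112,60), (175,58), (188,205) and (125,210), and the lampholder's neck hole is at (397,114).

```bash
cat > m.py <<'E'
from h import *
im=cv2.imread("pics/top0.png"); hsv=cv2.cvtColor(im,cv2.COLOR_BGR2HSV)
def blob(lo,hi,box,close=3,src=hsv):
    x0,y0,x1,y1=box; m=np.zeros(im.shape[:2],np.uint8)
    m[y0:y1,x0:x1]=cv2.inRange(src,lo,hi)[y0:y1,x0:x1]
    m=cv2.morphologyEx(m,cv2.MORPH_CLOSE,np.ones((close,close)))
    return max(cv2.findContours(m,cv2.RETR_EXTERNAL,cv2.CHAIN_APPROX_NONE)[0],key=cv2.contourArea)
def rect(name,c,z):
    P=ray("top",c.reshape(-1,2),z).astype(np.float32); (cx,cy),(w,h),a=cv2.minAreaRect(P)
    print(name,"c",round(cx,1),round(cy,1),"size",round(w,1),round(h,1),"ang of w",round(a,1))
rect("divider",blob((5,70,60),(25,255,255),(262,245,360,335),5),5)
rect("carton",blob((5,60,40),(25,255,255),(135,250,245,350),9),75)
rect("tray",blob((100,120,40),(130,255,255),(380,265,470,330)),14)
rect("black",blob((0,0,0),(180,255,45),(165,190,215,235)),24)
u=lambda P,o:(np.array(P,float)+.5)/4-.5+np.array(o)
o0=(135,180);o1=(270,165)
P=ray("top",u([(112,60),(175,58),(188,205),(125,210)],o1),30);print("switch",P.round(1).tolist(),P.mean(0),np.degrees(np.arctan2(*(P[0]+P[1]-P[2]-P[3])[::-1])))
c=ray("top",u([(434,101)],o0),30);s=ray("top",u([(393,35)],o0),20)
rim=ray("top",u([(380,101),(489,101),(434,47),(434,156)],o0),30);print("conduit",c,s,np.degrees(np.arctan2(*(s-c)[0][::-1])),rim.round(1).tolist())
print("lamp hole z64",ray("top",u([(397,114)],o1),64),"collar z40",ray("top",u([(388,126)],o1),40))
P=ray("top",u([(192,88),(264,122),(236,190),(158,158)],o0),24);print("black",P.round(1).tolist(),P.mean(0),ray("top",u([(208,134)],o0),24),"stub",ray("top",u([(193,188)],o0),12))
print("tab top",ray("top",u([(694,434)],o0),29))
E
python3 m.py
```

```text
divider c 457.7 -12.1 size 168.6 138.3 ang of w 82.2
carton c 432.8 259.2 size 163.7 195.5 ang of w 9.5
tray c 438.2 -278.8 size 158.9 85.7 ang of w 85.5
black c 627.5 274.3 size 51.4 54.3 ang of w 67.9
switch [[712.7, 13.1], [713.9, -24.3], [625.4, -30.5], [622.5, 6.4]] [668.59730105  -8.81919052] 4.1042534366133925
conduit [[651.96460729 141.7538383 ]] [[694.02049993 167.0156362 ]] 30.992059754825853 [[652.0, 173.5], [651.9, 109.5], [684.4, 142.0], [619.2, 141.5]]
lamp hole z64 [[ 672.22560524 -148.86999105]] collar z40 [[ 670.29822395 -147.7242042 ]]
black [[661.3, 285.2], [640.8, 242.1], [600.3, 257.6], [619.4, 304.0]] [630.42514036 272.2228985 ] [[633.6436346 274.9455355]] stub [[603.38221372 284.88907151]]
tab top [[457.71897577  -8.31600188]]
```

The measured sizes match the spec, so the poses are usable:

| Item | Centre x, y (mm) | Yaw (deg) |
|---|---|---|
| Conduit box | 652, 142 | 31 |
| Carton | 433, 259 | 9.5 |
| Divider | 458, -12 | -7.8 |
| Switch | 668.5, -9 | 4 |
| Black plug | 631.5, 273.5 | -23 |
| Lampholder | 671.5, -148 | – |
| Tray | 438, -279 | -4.5 |

```bash
cat >> h.py <<'E'
def plan(*targets):
    "units (30 mm, 0.08 rad) from the present pose through targets (x,y,z,yaw): shift in the axes held, then the turn about tool z"
    s=bot.read_state(); p=s["ee_pos"]; R=s["ee_rot"]; yaw=np.degrees(np.arctan2(R[1,0],R[0,0]))
    print("t",round(s["time_s"],1),"at",p.round(1),"yaw",yaw.round(2),"z-axis",R[:,2].round(3),"F",s["force"].round(1),"w",round(s["width"],1),"g",round(s["grasp_force"],1))
    for T in targets:
        c,n=np.cos(np.radians(yaw)),np.sin(np.radians(yaw)); d=np.array(T[:3])-p
        sh=np.array([c*d[0]+n*d[1],n*d[0]-c*d[1],-d[2]])/30
        print(" ->",T,"shift",sh.round(2),"turn",np.round(-np.radians(T[3]-yaw)/.08,2)); p=np.array(T[:3],float); yaw=T[3]
def inframe(o,yaw,d):
    a=np.radians(yaw); return np.round([o[0]+np.cos(a)*d[0]-np.sin(a)*d[1],o[1]+np.sin(a)*d[0]+np.cos(a)*d[1]],1)
E
python3 -c "
from h import *
plan((652,141.7,150,31),(652,141.7,11,31))"
```

```text
t 0.1 at [ 276.  -588.1  241.7] yaw 25.14 z-axis [-0.     0.001 -1.   ] F [-0.  -0.2 -0.3] w 85.5 g 0.0
 -> (652, 141.7, 150, 31) shift [ 21.68 -16.7    3.06] turn -1.28
 -> (652, 141.7, 11, 31) shift [0.   0.   4.63] turn -0.0
```

```bash

python3 -m pendant '[[0.9,-0.7,0.1,0,0,0,0],[0.9,-0.7,0.1,0,0,0,0],[0.9,-0.7,0.1,0,0,0,0],[0.9,-0.7,0.1,0,0,0,0],[0.9,-0.7,0.1,0,0,0,0],[0.9,-0.7,0.1,0,0,0,0],[0.9,-0.7,0.1,0,0,0,0],[0.9,-0.7,0.1,0,0,0,0],[0.9,-0.7,0.1,0,0,0,0],[0.9,-0.7,0.1,0,0,0,0]]' 40
python3 -m pendant '[[0.9,-0.7,0.1,0,0,0,0],[0.9,-0.7,0.1,0,0,0,0],[0.9,-0.7,0.1,0,0,0,0],[0.9,-0.7,0.1,0,0,0,0],[0.9,-0.7,0.1,0,0,0,0],[0.9,-0.7,0.1,0,0,0,0],[0.9,-0.7,0.1,0,0,0,0],[0.9,-0.7,0.1,0,0,0,0],[0.9,-0.7,0.1,0,0,0,0],[0.9,-0.7,0.1,0,0,0,0]]' >/dev/null
python3 -m pendant '[[0.9,-0.7,0.1,0,0,0,0],[0.9,-0.7,0.1,0,0,0,0],[0.9,-0.7,0.1,0,0,0,0],[0.9,-0.6,0.1,0,0,0,0],[0,0,0,0,0,-0.64,0],[0,0,0,0,0,-0.64,0],[0,0,0,0,0,0,0],[0,0,0,0,0,0,0]]' >/dev/null
python3 -c "
from h import *
plan((652,141.7,100,31),(652,141.7,11,31))"
```

```text
time_s: 1.1
ee_pos: [431.7, -282.2, 212.0]
ee_rot: [[0.905, 0.425, -0.0], [0.425, -0.905, 0.0], [-0.0, -0.0, -1.0]]
force: [1.5, 0.0, 0.2]
width: 85.5
grasp_force: 0.0
t 2.9 at [649.8 140.3 170.1] yaw 30.92 z-axis [-0. -0. -1.] F [-0.3  0.2 -0.9] w 85.8 g 0.0
 -> (652, 141.7, 100, 31) shift [ 0.09 -0.    2.34] turn -0.02
 -> (652, 141.7, 11, 31) shift [0.   0.   2.97] turn -0.0
```

```bash

python3 -m pendant '[[0.09,0,0.8,0,0,0,0],[0,0,0.8,0,0,0,0],[0,0,0.8,0,0,0,0],[0,0,0.8,0,0,0,0],[0,0,0.8,0,0,0,0],[0,0,0.7,0,0,0,0],[0,0,0.4,0,0,0,0],[0,0,0.2,0,0,0,0],[0,0,0,0,0,0,0]]' 40
python3 -m pendant '[[0,0,0,0,0,0,90],[0,0,0,0,0,0,90],[0,0,0,0,0,0,90],[0,0,0,0,0,0,90],[0,0,0,0,0,0,90],[0,0,0,0,0,0,90]]' 40
python3 -m pendant '[[0,0,-0.3,0,0,0,110],[0,0,-0.7,0,0,0,110],[0,0,-1,0,0,0,110],[0,0,-1,0,0,0,110],[0,0,-1,0,0,0,110],[0,0,-1,0,0,0,110],[0,0,0,0,0,0,110]]' 40
python3 -c "
from h import *
o=inframe((433,259),9.5,(-11,0))
plan((*o,161,9.5),(*o,18,9.5))
cv2.imwrite('pics/a1.png',np.hstack([bot.grab_frame('scene')[80:300,180:460],bot.grab_frame('top')[150:370,120:400]])[:,:,::-1])"
```

```text
time_s: 3.8
ee_pos: [652.1, 141.7, 11.0]
ee_rot: [[0.857, 0.515, -0.001], [0.515, -0.857, -0.0], [-0.001, -0.0, -1.0]]
force: [0.6, 0.4, -0.2]
width: 85.4
grasp_force: 0.0
time_s: 4.4
ee_pos: [652.9, 141.9, 12.9]
ee_rot: [[0.857, 0.515, 0.002], [0.515, -0.857, 0.0], [0.002, 0.001, -1.0]]
force: [-2.0, -1.4, 7.6]
width: 63.5
grasp_force: 42.5
time_s: 5.1
ee_pos: [654.7, 142.3, 166.9]
ee_rot: [[0.857, 0.515, 0.008], [0.515, -0.857, 0.001], [0.007, 0.003, -1.0]]
force: [0.4, 0.6, -0.5]
width: 63.8
grasp_force: 44.1
t 5.1 at [654.7 142.3 166.9] yaw 31.01 z-axis [ 0.008  0.001 -1.   ] F [ 0.4  0.6 -0.5] w 63.8 g 44.1
 -> (np.float64(422.2), np.float64(257.2), 161, 9.5) shift [-4.67 -7.28  0.2 ] turn 4.69
 -> (np.float64(422.2), np.float64(257.2), 18, 9.5) shift [0.   0.   4.77] turn -0.0
```

View pics/a1.png

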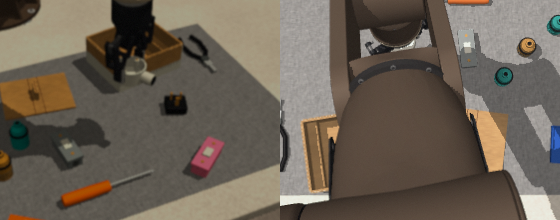

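The box is held (63.8 mm, 44 N) and lifted. The fingertips brushed the mat, so they reach about 13 mm ahead of the TCP at this width. Now carrying it over the carton.

```bash

python3 -m pendant '[[-0.4,-0.6,0,0,0,0,110],[-0.6,-0.9,0,0,0,0,110],[-0.6,-0.9,0,0,0,0,110],[-0.6,-0.9,0,0,0,0,110],[-0.6,-0.9,0,0,0,0,110],[-0.6,-0.9,0,0,0,0,110],[-0.6,-0.9,0,0,0,0,110],[-0.5,-0.8,0,0,0,0,110],[-0.2,-0.5,0,0,0,0,110]]' >/dev/null
python3 -m pendant '[[0,0,0,0,0,0.8,110],[0,0,0,0,0,0.8,110],[0,0,0,0,0,0.8,110],[0,0,0,0,0,0.8,110],[0,0,0,0,0,0.8,110],[0,0,0,0,0,0.7,110],[0,0,0,0,0,0,110],[0,0,0,0,0,0,110],[0,0,0,0,0,0,110]]' >/dev/null
python3 -c "
from h import *
plan((422.2,257.2,18,9.5))"
```

```text
t 7.0 at [418.6 256.9 161.1] yaw 9.54 z-axis [-0. -0. -1.] F [-0.2 -0.1 -0.4] w 63.4 g 44.2
 -> (422.2, 257.2, 18, 9.5) shift [0.12 0.01 4.77] turn 0.01
```

```bash

python3 -m pendant '[[0.12,0,0.4,0,0,0,110],[0,0,0.7,0,0,0,110],[0,0,0.7,0,0,0,110],[0,0,0.7,0,0,0,110],[0,0,0.7,0,0,0,110],[0,0,0.6,0,0,0,110],[0,0,0.5,0,0,0,110],[0,0,0.3,0,0,0,110],[0,0,0.15,0,0,0,110],[0,0,0,0,0,0,110]]'
python3 -m pendant '[[0,0,0.02,0,0,0,110],[0,0,0,0,0,0,110],[0,0,0,0,0,0,110]]'
```

```text
time_s: 8.0
ee_pos: [422.0, 257.4, 18.3]
ee_rot: [[0.986, 0.165, -0.001], [0.165, -0.986, -0.0], [-0.001, 0.0, -1.0]]
force: [0.3, 0.3, -0.7]
width: 64.0
grasp_force: 44.2
time_s: 8.3
ee_pos: [422.4, 257.7, 18.7]
ee_rot: [[0.986, 0.165, 0.001], [0.165, -0.986, 0.0], [0.001, -0.0, -1.0]]
force: [-0.8, 0.3, -1.4]
width: 63.6
grasp_force: 44.2
```

```bash

python3 -m pendant '[[0,0,0.04,0,0,0,110],[0,0,0,0,0,0,110],[0,0,0,0,0,0,110]]'
python3 -m pendant '[[0,0,0,0,0,0,35],[0,0,0,0,0,0,35],[0,0,0,0,0,0,35],[0,0,0,0,0,0,35],[0,0,0,0,0,0,35]]'
python3 -m pendant '[[0,0,-0.2,0,0,0,35],[0,0,-0.5,0,0,0,35],[0,0,-1,0,0,0,35],[0,0,-1,0,0,0,35],[0,0,-1,0,0,0,35],[0,0,-1,0,0,0,35],[0,0,-0.3,0,0,0,35],[0,0,0,0,0,0,35]]'
python3 -c "
from h import *
plan((457.7,-12,165,-7.8),(457.7,-12,18,-7.8))
"
```

```text
time_s: 8.6
ee_pos: [422.1, 257.5, 17.1]
ee_rot: [[0.986, 0.164, 0.0], [0.164, -0.986, 0.0], [0.0, -0.0, -1.0]]
force: [0.7, 0.8, -1.1]
width: 63.3
grasp_force: 44.2
time_s: 9.1
ee_pos: [422.1, 257.5, 17.0]
ee_rot: [[0.986, 0.164, 0.0], [0.164, -0.986, 0.0], [0.0, -0.0, -1.0]]
force: [-0.7, -0.0, -0.2]
width: 73.7
grasp_force: 0.0
time_s: 9.9
ee_pos: [422.8, 257.9, 168.5]
ee_rot: [[0.986, 0.165, 0.003], [0.165, -0.986, 0.001], [0.003, -0.001, -1.0]]
force: [-1.2, 0.3, -0.3]
width: 73.8
grasp_force: 0.0
t 9.9 at [422.8 257.9 168.5] yaw 9.47 z-axis [ 0.003  0.001 -1.   ] F [-1.2  0.3 -0.3] w 73.8 g 0.0
 -> (457.7, -12, 165, -7.8) shift [-0.33  9.06  0.12] turn 3.77
 -> (457.7, -12, 18, -7.8) shift [ 0.  -0.   4.9] turn -0.0
```

```bash

python3 -m pendant '[[0,0.6,0,0,0,0,100],[-0.05,1,0,0,0,0,100],[-0.05,1,0,0,0,0,100],[-0.05,1,0,0,0,0,100],[-0.05,1,0,0,0,0,100],[-0.05,1,0,0,0,0,100],[-0.05,1,0,0,0,0,100],[-0.03,1,0,0,0,0,100],[0,0.9,0,0,0,0,100],[0,0.55,0,0,0,0,100]]' 60 >/dev/null
python3 -m pendant '[[0,0,0,0,0,0.7,100],[0,0,0,0,0,0.7,100],[0,0,0,0,0,0.7,100],[0,0,0,0,0,0.7,100],[0,0,0,0,0,0.7,100],[0,0,0,0,0,0.27,100],[0,0,0,0,0,0,100],[0,0,0,0,0,0,100],[0,0,0,0,0,0,100]]' >/dev/null
python3 -c "
from h import *
plan((457.7,-12,20,-7.8))
im=bot.grab_frame('scene'); cv2.imwrite('pics/a2.png',cv2.resize(im[80:230,160:380],None,fx=3,fy=3)[:,:,::-1])"
```

```text
t 11.8 at [456.9 -11.9 166.8] yaw -7.76 z-axis [-0.  0. -1.] F [0.2 0.8 0.4] w 52.2 g 0.0
 -> (457.7, -12, 20, -7.8) shift [ 0.03 -0.    4.89] turn 0.01
```

View pics/a2.png

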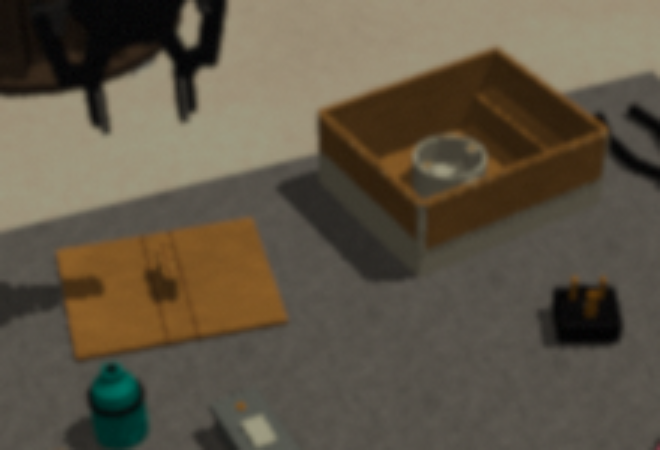

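The conduit box stands open side up on the carton floor at crop (447,165), clear of the ledges. Next I'll grip the divider tab.

```bash

python3 -m pendant '[[0.03,0,0.4,0,0,0,100],[0,0,0.8,0,0,0,100],[0,0,0.8,0,0,0,100],[0,0,0.8,0,0,0,100],[0,0,0.8,0,0,0,100],[0,0,0.7,0,0,0,100],[0,0,0.4,0,0,0,100],[0,0,0.2,0,0,0,100],[0,0,0,0,0,0,100]]' 60
python3 -m pendant '[[0,0,0,0,0,0,170],[0,0,0,0,0,0,170],[0,0,0,0,0,0,190],[0,0,0,0,0,0,190],[0,0,0,0,0,0,200],[0,0,0,0,0,0,200]]' 60
python3 -m pendant '[[0,0,0,0,0,0,220],[0,0,0,0,0,0,220],[0,0,0,0,0,0,240],[0,0,0,0,0,0,255],[0,0,0,0,0,0,255]]' 60
```

```text
time_s: 12.75
ee_pos: [457.8, -12.1, 19.7]
ee_rot: [[0.991, -0.136, -0.001], [-0.136, -0.991, 0.0], [-0.001, 0.0, -1.0]]
force: [-0.8, 0.0, 1.1]
width: 51.7
grasp_force: 0.0
time_s: 13.35
ee_pos: [458.0, -12.1, 20.1]
ee_rot: [[0.991, -0.136, 0.0], [-0.136, -0.991, -0.0], [0.0, -0.0, -1.0]]
force: [0.0, -0.7, -1.0]
width: 18.6
grasp_force: 0.0
time_s: 13.85
ee_pos: [457.9, -12.1, 20.2]
ee_rot: [[0.991, -0.136, 0.0], [-0.136, -0.991, 0.0], [0.0, -0.0, -1.0]]
force: [0.0, 1.2, 6.5]
width: 8.7
grasp_force: 59.2
```

```bash

python3 -m pendant '[[0,0,-0.3,0,0,0,255],[0,0,-0.7,0,0,0,255],[0,0,-0.9,0,0,0,255],[0,0,-0.9,0,0,0,255],[0,0,-0.9,0,0,0,255],[0,0,-0.7,0,0,0,255],[0,0,-0.3,0,0,0,255],[0,0,0,0,0,0,255],[0,0,0,0,0,0,255],[0,0,0,0,0,0,255]]'
python3 -c "
from h import *
plan((433,259,161,9.5),(433,259,100,9.5),(433,259,58,9.5))"
```

```text
time_s: 14.85
ee_pos: [457.2, -12.0, 160.0]
ee_rot: [[0.991, -0.136, -0.002], [-0.136, -0.991, 0.0], [-0.002, 0.0, -1.0]]
force: [-0.5, -0.8, -0.7]
width: 8.8
grasp_force: 58.5
t 14.8 at [457.2 -12.  160. ] yaw -7.82 z-axis [-0.002  0.    -1.   ] F [-0.5 -0.8 -0.7] w 8.8 g 58.5
 -> (433, 259, 161, 9.5) shift [-2.03 -8.84 -0.03] turn -3.78
 -> (433, 259, 100, 9.5) shift [0.   0.   2.03] turn -0.0
 -> (433, 259, 58, 9.5) shift [0.  0.  1.4] turn -0.0
```

```bash

python3 -m pendant '[[-0.1,-0.3,0,0,0,0,255],[-0.2,-0.7,0,0,0,0,255],[-0.2,-1,0,0,0,0,255],[-0.2,-1,0,0,0,0,255],[-0.3,-1,0,0,0,0,255],[-0.3,-1,0,0,0,0,255],[-0.3,-1,0,0,0,0,255],[-0.2,-1,0,0,0,0,255],[-0.2,-1,0,0,0,0,255],[0,-0.6,0,0,0,0,255]]' >/dev/null
python3 -m pendant '[[-0.03,-0.24,0,0,0,-0.3,255],[0,0,0,0,0,-0.6,255],[0,0,0,0,0,-0.7,255],[0,0,0,0,0,-0.7,255],[0,0,0,0,0,-0.7,255],[0,0,0,0,0,-0.5,255],[0,0,0,0,0,-0.28,255],[0,0,0,0,0,0,255],[0,0,0,0,0,0,255],[0,0,0,0,0,0,255]]' >/dev/null
python3 -c "
from h import *
plan((433,259,100,9.5),(433,259,58,9.5))"
python3 -m pendant '[[0,0,0.3,0,0,0,255],[0,0,0.6,0,0,0,255],[0,0,0.6,0,0,0,255],[0,0,0.3,0,0,0,255],[0,0,0.1,0,0,0,255],[0,0,0,0,0,0,255],[0,0,0,0,0,0,255],[0,0,0,0,0,0,255]]'
python3 -c "
from h import *
plan((433,259,58,9.5))
im=bot.grab_frame('scene'); cv2.imwrite('pics/a3.png',cv2.resize(im[60:200,220:400],None,fx=4,fy=4)[:,:,::-1])"
```

```text
t 16.9 at [433.5 258.8 160.9] yaw 9.47 z-axis [-0. -0. -1.] F [ 0.2  0.  -0.5] w 8.7 g 58.5
 -> (433, 259, 100, 9.5) shift [-0.02 -0.01  2.03] turn -0.01
 -> (433, 259, 58, 9.5) shift [0.  0.  1.4] turn -0.0
time_s: 17.65
ee_pos: [434.0, 259.2, 104.6]
ee_rot: [[0.986, 0.165, 0.001], [0.165, -0.986, 0.001], [0.001, -0.0, -1.0]]
force: [0.5, 0.3, -1.3]
width: 8.6
grasp_force: 58.5
t 17.6 at [434.  259.2 104.6] yaw 9.51 z-axis [ 0.001  0.001 -1.   ] F [ 0.5  0.3 -1.3] w 8.6 g 58.5
 -> (433, 259, 58, 9.5) shift [-0.03 -0.    1.55] turn 0.0
```

View pics/a3.png

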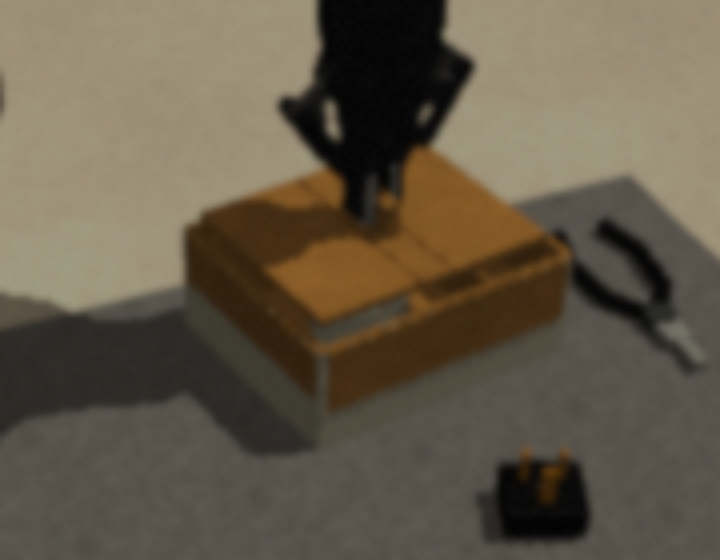

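```bash
python3 -c "
from h import *
for z,w,l in((89.6,138,168),(75,162,192)):
    X=[(*inframe((433,259),9.5,(a*w/2,b*l/2)),z) for a,b in((1,1),(1,-1),(-1,-1),(-1,1))]
    print(((proj('scene',X)-[220,60])*4).round())"
```

```text
[[543. 228.]
 [317. 315.]
 [195. 206.]
 [411. 130.]]
[[568. 251.]
 [311. 352.]
 [169. 223.]
 [414. 136.]]
```

The divider sits squarely above the carton opening, with its near corner at (315,322) and the carton's near corner at (320,350), both within a few mm of the prediction. Lowering with force checks.

```bash

python3 -m pendant '[[-0.03,0,0.2,0,0,0,255],[0,0,0.3,0,0,0,255],[0,0,0.2,0,0,0,255],[0,0,0.1,0,0,0,255],[0,0,0,0,0,0,255],[0,0,0,0,0,0,255]]'
python3 -m pendant '[[0,0,0.2,0,0,0,255],[0,0,0.2,0,0,0,255],[0,0,0.1,0,0,0,255],[0,0,0.1,0,0,0,255],[0,0,0,0,0,0,255],[0,0,0,0,0,0,255]]'
python3 -m pendant '[[0,0,0.1,0,0,0,255],[0,0,0.05,0,0,0,255],[0,0,0,0,0,0,255],[0,0,0,0,0,0,255]]'
```

```text
time_s: 18.3
ee_pos: [432.7, 258.8, 79.9]
ee_rot: [[0.986, 0.165, -0.0], [0.165, -0.986, -0.0], [-0.0, 0.0, -1.0]]
force: [0.3, 0.4, -1.1]
width: 8.7
grasp_force: 58.5
time_s: 18.9
ee_pos: [432.7, 258.8, 62.0]
ee_rot: [[0.986, 0.165, -0.0], [0.165, -0.986, -0.0], [-0.0, 0.0, -1.0]]
force: [0.5, 0.3, -0.5]
width: 9.0
grasp_force: 58.5
time_s: 19.3
ee_pos: [432.7, 258.8, 57.5]
ee_rot: [[0.986, 0.165, -0.0], [0.165, -0.986, -0.0], [-0.0, 0.0, -1.0]]
force: [-0.3, 0.7, -0.1]
width: 8.4
grasp_force: 58.5
```

```bash

python3 -m pendant '[[0,0,0.02,0,0,0,255],[0,0,0,0,0,0,255],[0,0,0,0,0,0,220],[0,0,0,0,0,0,200],[0,0,0,0,0,0,150],[0,0,0,0,0,0,150],[0,0,0,0,0,0,150],[0,0,0,0,0,0,150]]'
python3 -m pendant '[[0,0,-0.2,0,0,0,150],[0,0,-0.6,0,0,0,150],[0,0,-1,0,0,0,100],[0,0,-1,0,0,0,100],[0,0,-1,0,0,0,100],[0,0,0,0,0,0,100],[0,0,0,0,0,0,100]]'
python3 -c "
from h import *
plan((668.5,-9,165,4),(668.5,-9,15,4))"
```

```text
time_s: 20.1
ee_pos: [432.7, 258.8, 56.9]
ee_rot: [[0.986, 0.165, -0.0], [0.165, -0.986, -0.0], [-0.0, 0.0, -1.0]]
force: [-0.1, -0.1, -0.0]
width: 34.9
grasp_force: 0.0
time_s: 20.8
ee_pos: [433.0, 258.9, 171.6]
ee_rot: [[0.986, 0.165, 0.002], [0.165, -0.986, 0.001], [0.002, -0.001, -1.0]]
force: [-0.2, 0.3, -0.2]
width: 52.1
grasp_force: 0.0
t 20.8 at [433.  258.9 171.6] yaw 9.51 z-axis [ 0.002  0.001 -1.   ] F [-0.2  0.3 -0.2] w 52.1 g 0.0
 -> (668.5, -9, 165, 4) shift [ 6.27 10.11  0.22] turn 1.2
 -> (668.5, -9, 15, 4) shift [0. 0. 5.] turn -0.0
```

```bash

python3 -m pendant '[[0.3,0.5,0,0,0,0,90],[0.6,1,0,0,0,0,90],[0.6,1,0,0,0,0,90],[0.6,1,0,0,0,0,90],[0.6,1,0,0,0,0,90],[0.6,1,0,0,0,0,90],[0.6,1,0,0,0,0,90],[0.6,1,0,0,0,0,90],[0.6,1,0,0,0,0,90],[0.6,0.7,0,0,0,0,90]]' 50 >/dev/null
python3 -m pendant '[[0.6,0.5,0,0,0,0,90],[0.5,0.4,0,0,0,0.3,90],[0.07,0,0,0,0,0.6,90],[0,0,0,0,0,0.3,90],[0,0,0,0,0,0,90],[0,0,0,0,0,0,90]]' >/dev/null
python3 -c "
from h import *
plan((668.5,-9,16,4))
im=bot.grab_frame('top'); cv2.imwrite('pics/a4.png',cv2.resize(im[140:360,130:430],None,fx=2.6,fy=2.6)[:,:,::-1])"
```

```text
t 22.4 at [685.4  -5.7 170.3] yaw 4.09 z-axis [-0.001  0.    -1.   ] F [-0.4 -0.6  0.2] w 55.2 g 0.0
 -> (668.5, -9, 16, 4) shift [-0.57  0.07  5.14] turn 0.02
```

View pics/a4.png

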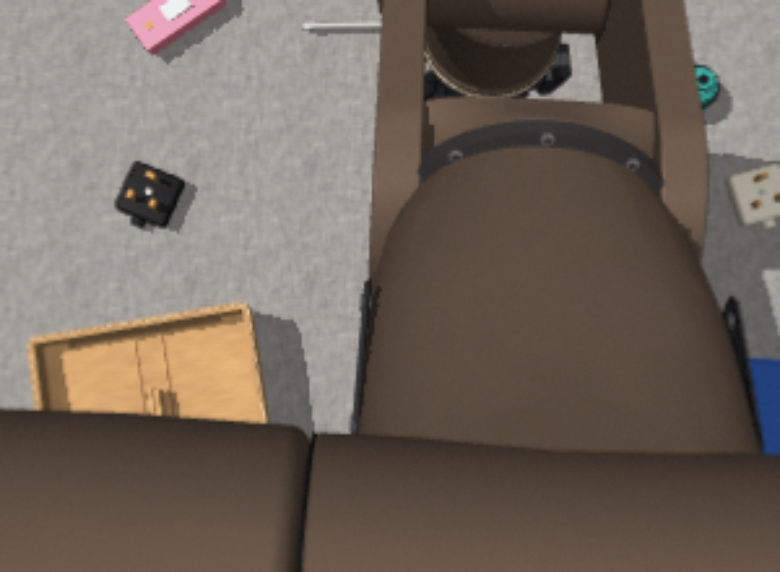

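The divider lies flat inside the carton, tab up, with the tab at crop (160,393).

```bash

python3 -m pendant '[[-0.57,0.07,0.5,0,0,0,90],[0,0,0.8,0,0,0,90],[0,0,0.8,0,0,0,90],[0,0,0.8,0,0,0,90],[0,0,0.8,0,0,0,90],[0,0,0.7,0,0,0,90],[0,0,0.5,0,0,0,90],[0,0,0.24,0,0,0,90],[0,0,0,0,0,0,90],[0,0,0,0,0,0,90]]' 50
python3 -m pendant '[[0,0,0,0,0,0,120],[0,0,0,0,0,0,120],[0,0,0,0,0,0,160],[0,0,0,0,0,0,160],[0,0,0,0,0,0,180],[0,0,0,0,0,0,180]]' 50
python3 -c "
from h import *
plan((668.5,-9,16,4)); print(ray('top',[(160/2.6+130,393/2.6+140)],66), inframe((432.7,258.8),9.5,(0,-46)))"
```

```text
time_s: 23.45
ee_pos: [669.6, -9.3, 17.4]
ee_rot: [[0.998, 0.07, 0.001], [0.07, -0.998, -0.0], [0.001, 0.0, -1.0]]
force: [-0.7, -0.4, 0.3]
width: 55.2
grasp_force: 0.0
time_s: 24.05
ee_pos: [669.6, -9.3, 17.7]
ee_rot: [[0.998, 0.07, 0.001], [0.07, -0.998, -0.0], [0.001, 0.0, -1.0]]
force: [-1.6, 0.3, 9.2]
width: 36.7
grasp_force: 49.8
t 24.1 at [669.6  -9.3  17.7] yaw 4.02 z-axis [ 0.001 -0.    -1.   ] F [-1.6  0.3  9.2] w 36.7 g 49.8
 -> (668.5, -9, 16, 4) shift [-0.04 -0.01  0.06] turn 0.0
[[450.15188537 252.77490692]] [440.3 213.4]
```

```bash

python3 -m pendant '[[0,0,-0.2,0,0,0,200],[0,0,-0.5,0,0,0,200],[0,0,-0.9,0,0,0,200],[0,0,-0.9,0,0,0,200],[0,0,-0.9,0,0,0,200],[0,0,-0.9,0,0,0,200],[0,0,-0.4,0,0,0,200],[0,0,0,0,0,0,200],[0,0,0,0,0,0,200]]' 50
python3 -c "
from h import *
plan((440.3,213.4,159,9.5),(440.3,213.4,61,9.5))
im=bot.grab_frame('scene'); cv2.imwrite('pics/a5.png',cv2.resize(im[100:260,170:370],None,fx=3,fy=3)[:,:,::-1])"
```

```text
time_s: 24.95
ee_pos: [668.8, -9.3, 157.2]
ee_rot: [[0.998, 0.07, -0.0], [0.07, -0.998, 0.0], [-0.0, -0.0, -1.0]]
force: [-0.3, 0.5, -1.4]
width: 36.8
grasp_force: 50.5
t 24.9 at [668.8  -9.3 157.2] yaw 4.01 z-axis [-0.  0. -1.] F [-0.3  0.5 -1.4] w 36.8 g 50.5
 -> (440.3, 213.4, 159, 9.5) shift [-7.08 -7.94 -0.06] turn -1.2
 -> (440.3, 213.4, 61, 9.5) shift [0.   0.   3.27] turn -0.0
```

View pics/a5.png

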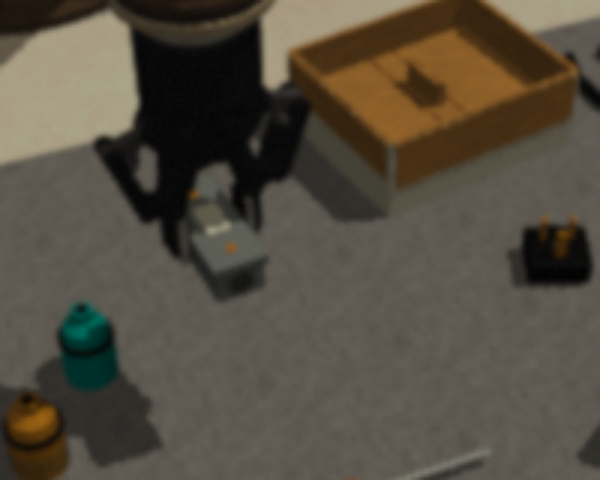

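The switch is held level at (225,245), and the divider is seated in the carton.

```bash

python3 -m pendant '[[-0.3,-0.4,0,0,0,0,200],[-0.7,-0.8,0,0,0,0,200],[-0.8,-0.9,0,0,0,0,200],[-0.8,-0.9,0,0,0,0,200],[-0.8,-0.9,0,0,0,0,200],[-0.8,-0.9,0,0,0,0,200],[-0.8,-0.9,0,0,0,0,200],[-0.8,-0.9,0,0,0,0,200],[-0.7,-0.8,0,0,0,0,200],[-0.5,-0.5,0,0,0,0,200]]' >/dev/null
python3 -m pendant '[[-0.08,-0.04,0,0,0,-0.3,200],[0,0,0,0,0,-0.6,200],[0,0,0,0,0,-0.3,200],[0,0,0,0,0,0,200],[0,0,0,0,0,0,200],[0,0,0,0,0,0,200]]' >/dev/null
python3 -c "
from h import *
plan((440.3,213.4,61,9.5))"
```

```text
t 26.6 at [440.7 213.2 157.6] yaw 9.44 z-axis [-0. -0. -1.] F [-0.2 -0.4 -1.9] w 36.6 g 50.5
 -> (440.3, 213.4, 61, 9.5) shift [-0.01 -0.01  3.22] turn -0.01
```

```bash

python3 -m pendant '[[0,0,0.3,0,0,0,200],[0,0,0.6,0,0,0,200],[0,0,0.7,0,0,0,200],[0,0,0.6,0,0,0,200],[0,0,0.5,0,0,0,200],[0,0,0.3,0,0,0,200],[0,0,0.15,0,0,0,200],[0,0,0.05,0,0,0,200],[0,0,0,0,0,0,200],[0,0,0,0,0,0,200]]'
python3 -m pendant '[[0,0,0.04,0,0,0,200],[0,0,0,0,0,0,200],[0,0,0,0,0,0,200]]'
```

```text
time_s: 27.6
ee_pos: [441.0, 213.6, 62.2]
ee_rot: [[0.986, 0.165, 0.001], [0.165, -0.986, 0.0], [0.001, -0.0, -1.0]]
force: [0.7, 0.1, -1.3]
width: 37.1
grasp_force: 50.5
time_s: 27.9
ee_pos: [440.7, 213.5, 60.7]
ee_rot: [[0.986, 0.165, 0.0], [0.165, -0.986, 0.0], [0.0, -0.0, -1.0]]
force: [-1.2, 0.4, -0.5]
width: 36.9
grasp_force: 50.5
```

Next: down about 1 mm, a slight opening (to about 46 mm), then up.

```bash

python3 -m pendant '[[0,0,0.03,0,0,0,200],[0,0,0,0,0,0,200],[0,0,0,0,0,0,120],[0,0,0,0,0,0,120],[0,0,0,0,0,0,120],[0,0,0,0,0,0,120]]'
python3 -m pendant '[[0,0,-0.2,0,0,0,120],[0,0,-0.5,0,0,0,120],[0,0,-1,0,0,0,120],[0,0,-1,0,0,0,120],[0,0,-0.8,0,0,0,40],[0,0,0,0,0,0,40],[0,0,0,0,0,0,40],[0,0,0,0,0,0,40]]'
python3 -c "
from h import *
plan((631.5,273.5,165,-23),(631.5,273.5,15,-23))
im=bot.grab_frame('scene'); cv2.imwrite('pics/a6.png',cv2.resize(im[80:240,240:440],None,fx=3,fy=3)[:,:,::-1])"
```

```text
time_s: 28.5
ee_pos: [440.6, 213.4, 59.6]
ee_rot: [[0.986, 0.165, -0.0], [0.165, -0.986, -0.0], [-0.0, 0.0, -1.0]]
force: [0.4, 0.9, 0.0]
width: 45.5
grasp_force: 0.0
time_s: 29.3
ee_pos: [440.2, 213.2, 164.1]
ee_rot: [[0.986, 0.165, -0.001], [0.165, -0.986, -0.0], [-0.001, 0.0, -1.0]]
force: [0.1, -0.3, -0.5]
width: 71.4
grasp_force: 0.0
t 29.3 at [440.2 213.2 164.1] yaw 9.51 z-axis [-0.001 -0.    -1.   ] F [ 0.1 -0.3 -0.5] w 71.4 g 0.0
 -> (631.5, 273.5, 165, -23) shift [ 6.62 -0.93 -0.03] turn 7.09
 -> (631.5, 273.5, 15, -23) shift [ 0. -0.  5.] turn -0.0
```

View pics/a6.png

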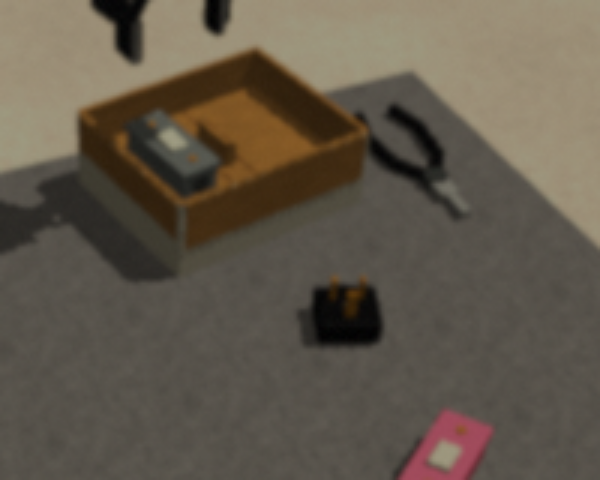

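The switch lies flat, rocker up, beside the tab at crop (170,150). Now the black plug.

```bash

python3 -m pendant '[[0.4,-0.1,0,0,0,0,35],[0.9,-0.1,0,0,0,0,35],[0.9,-0.1,0,0,0,0,35],[0.9,-0.1,0,0,0,0,35],[0.9,-0.1,0,0,0,0,35],[0.9,-0.1,0,0,0,0,35],[0.8,-0.1,0,0,0,0,35],[0.6,-0.1,0,0,0,0,35],[0.3,-0.1,0,0,0,0.2,35],[0,0,0,0,0,0.6,35]]' 40 >/dev/null
python3 -m pendant '[[0,0,0,0,0,0.9,35],[0,0,0,0,0,0.9,35],[0,0,0,0,0,0.9,35],[0,0,0,0,0,0.9,35],[0,0,0,0,0,0.9,35],[0,0,0,0,0,0.9,35],[0,0,0,0,0,0.6,35],[0,0,0,0,0,0.3,35],[0,0,0,0,0,0,35],[0,0,0,0,0,0,35]]' >/dev/null
python3 -c "
from h import *
plan((631.5,273.5,12,-23))"
```

```text
t 31.4 at [631.3 272.8 164.4] yaw -22.98 z-axis [-0. -0. -1.] F [ 0.3  0.1 -0.2] w 73.7 g 0.0
 -> (631.5, 273.5, 12, -23) shift [-0.   -0.02  5.08] turn 0.01
```

```bash

python3 -m pendant '[[0,-0.02,0.5,0,0,0,35],[0,0,0.8,0,0,0,35],[0,0,0.8,0,0,0,35],[0,0,0.8,0,0,0,35],[0,0,0.8,0,0,0,35],[0,0,0.7,0,0,0,35],[0,0,0.4,0,0,0,35],[0,0,0.28,0,0,0,35],[0,0,0,0,0,0,35],[0,0,0,0,0,0,35]]' 40
python3 -m pendant '[[0,0,0,0,0,0,70],[0,0,0,0,0,0,90],[0,0,0,0,0,0,110],[0,0,0,0,0,0,130],[0,0,0,0,0,0,130],[0,0,0,0,0,0,130]]' 40
python3 -m pendant '[[0,0,-0.2,0,0,0,150],[0,0,-0.5,0,0,0,150],[0,0,-0.9,0,0,0,150],[0,0,-0.9,0,0,0,150],[0,0,-0.9,0,0,0,150],[0,0,-0.9,0,0,0,150],[0,0,-0.7,0,0,0,150],[0,0,0,0,0,0,150],[0,0,0,0,0,0,150]]' 40
python3 -c "
from h import *
o=inframe((438.2,-278.8),-4.5,(3,-30.5))
plan((*o,160,-4.5),(*o,16,-4.5))"
```

```text
time_s: 32.35
ee_pos: [632.1, 273.5, 12.7]
ee_rot: [[0.92, -0.391, 0.001], [-0.391, -0.92, 0.0], [0.001, -0.001, -1.0]]
force: [0.2, -1.5, -0.0]
width: 73.3
grasp_force: 0.0
time_s: 32.95
ee_pos: [632.3, 273.6, 13.3]
ee_rot: [[0.92, -0.391, 0.001], [-0.391, -0.92, 0.001], [0.001, -0.001, -1.0]]
force: [-0.9, 0.4, 7.3]
width: 49.5
grasp_force: 40.2
time_s: 33.85
ee_pos: [631.8, 273.4, 163.3]
ee_rot: [[0.92, -0.391, 0.001], [-0.391, -0.92, 0.001], [0.001, -0.001, -1.0]]
force: [-0.5, 0.8, -1.8]
width: 49.1
grasp_force: 42.0
t 33.9 at [631.8 273.4 163.3] yaw -23.03 z-axis [ 0.001  0.001 -1.   ] F [-0.5  0.8 -1.8] w 49.1 g 42.0
 -> (np.float64(438.8), np.float64(-309.4), 160, -4.5) shift [ 1.68 20.39  0.11] turn -4.04
 -> (np.float64(438.8), np.float64(-309.4), 16, -4.5) shift [ 0.  -0.   4.8] turn -0.0
```

```bash

python3 -m pendant '[[0,0.4,0,0,0,0,150],[0.08,0.9,0,0,0,0,150],[0.09,1,0,0,0,0,150],[0.09,1,0,0,0,0,150],[0.09,1,0,0,0,0,150],[0.09,1,0,0,0,0,150],[0.09,1,0,0,0,0,150],[0.09,1,0,0,0,0,150],[0.09,1,0,0,0,0,150],[0.09,1,0,0,0,0,150]]' >/dev/null
python3 -m pendant '[[0.09,1,0,0,0,0,150],[0.08,1,0,0,0,0,150],[0.08,1,0,0,0,0,150],[0.08,1,0,0,0,0,150],[0.08,1,0,0,0,0,150],[0.08,1,0,0,0,0,150],[0.08,1,0,0,0,0,150],[0.08,1,0,0,0,0,150],[0.08,1,0,0,0,0,150],[0.08,1,0,0,0,0,150]]' >/dev/null
python3 -m pendant '[[0.08,0.7,0,0,0,0,150],[0.07,0.4,0,0,0,-0.3,150],[0,0,0,0,0,-0.7,150],[0,0,0,0,0,-0.8,150],[0,0,0,0,0,-0.8,150],[0,0,0,0,0,-0.8,150],[0,0,0,0,0,-0.4,150],[0,0,0,0,0,-0.24,150],[0,0,0,0,0,0,150],[0,0,0,0,0,0,150]]' >/dev/null
python3 -c "
from h import *
plan((438.8,-309.4,17.5,-4.5))"
```

```text
t 36.9 at [ 440.4 -310.4  161.9] yaw -4.57 z-axis [-0.001  0.    -1.   ] F [ 0.5  1.  -1.1] w 49.3 g 42.1
 -> (438.8, -309.4, 17.5, -4.5) shift [-0.05 -0.03  4.81] turn -0.02
```

```bash

python3 -m pendant '[[-0.05,-0.03,0.4,0,0,0,150],[0,0,0.8,0,0,0,150],[0,0,0.8,0,0,0,150],[0,0,0.8,0,0,0,150],[0,0,0.7,0,0,0,150],[0,0,0.6,0,0,0,150],[0,0,0.4,0,0,0,150],[0,0,0.25,0,0,0,150],[0,0,0.06,0,0,0,150],[0,0,0,0,0,0,150]]'
python3 -m pendant '[[0,0,0.02,0,0,0,150],[0,0,0,0,0,0,150],[0,0,0,0,0,0,150]]'
```

```text
time_s: 37.85
ee_pos: [439.5, -309.6, 18.0]
ee_rot: [[0.997, -0.079, 0.0], [-0.079, -0.997, -0.0], [0.0, 0.0, -1.0]]
force: [0.1, -0.2, -0.9]
width: 49.1
grasp_force: 42.1
time_s: 38.15
ee_pos: [439.6, -309.7, 17.8]
ee_rot: [[0.997, -0.079, 0.001], [-0.079, -0.997, -0.001], [0.001, 0.0, -1.0]]
force: [0.1, 0.4, -0.9]
width: 49.0
grasp_force: 42.1
```

```bash

python3 -m pendant '[[0,0,0.05,0,0,0,150],[0,0,0,0,0,0,150],[0,0,0,0,0,0,85],[0,0,0,0,0,0,85],[0,0,0,0,0,0,85],[0,0,0,0,0,0,85]]'
python3 -m pendant '[[0,0,-0.2,0,0,0,85],[0,0,-0.5,0,0,0,85],[0,0,-0.9,0,0,0,85],[0,0,-1,0,0,0,85],[0,0,-1,0,0,0,85],[0,0,-0.9,0,0,0,85],[0,0,-0.5,0,0,0,85],[0,0,0,0,0,0,85],[0,0,0,0,0,0,85]]'
python3 -c "
from h import *
plan((671.5,-148,165,-4.5),(671.5,-148,20,-4.5))
im=bot.grab_frame('scene'); cv2.imwrite('pics/a7.png',cv2.resize(im[150:310,40:240],None,fx=3,fy=3)[:,:,::-1])"
```

```text
time_s: 38.75
ee_pos: [439.4, -309.5, 15.7]
ee_rot: [[0.997, -0.079, -0.0], [-0.079, -0.997, 0.0], [-0.0, -0.0, -1.0]]
force: [0.1, 0.6, -1.0]
width: 57.1
grasp_force: 0.0
time_s: 39.65
ee_pos: [439.3, -309.5, 165.9]
ee_rot: [[0.997, -0.079, 0.0], [-0.079, -0.997, -0.0], [0.0, 0.0, -1.0]]
force: [0.6, 0.2, 0.1]
width: 56.8
grasp_force: 0.0
t 39.6 at [ 439.3 -309.5  165.9] yaw -4.51 z-axis [ 0. -0. -1.] F [0.6 0.2 0.1] w 56.8 g 0.0
 -> (671.5, -148, 165, -4.5) shift [ 7.29 -5.97  0.03] turn -0.0
 -> (671.5, -148, 20, -4.5) shift [ 0.   -0.    4.83] turn -0.0
```

View pics/a7.png

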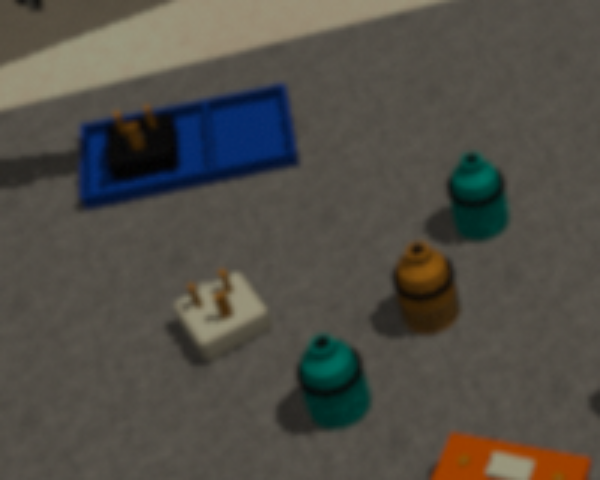

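The black plug lies flat, pins up, in the tray's larger compartment at (142,148). The brass lampholder stands at (425,285) with teal look-alikes either side of it. I'll grip it along the tray's x, because the smaller compartment is only 58 mm wide in y.

```bash

python3 -m pendant '[[0.4,-0.3,0,0,0,0,85],[0.8,-0.7,0,0,0,0,85],[0.9,-0.8,0,0,0,0,85],[0.9,-0.8,0,0,0,0,85],[0.9,-0.8,0,0,0,0,85],[0.9,-0.8,0,0,0,0,85],[0.9,-0.7,0,0,0,0,85],[0.8,-0.6,0,0,0,0,85],[0.5,-0.3,0,0,0,0,85],[0.29,-0.17,0,0,0,0,85]]' 40 >/dev/null
python3 -m pendant '[[0,0,0,0,0,-0.5,85],[0,0,0,0,0,-1,85],[0,0,0,0,0,-1,85],[0,0,0,0,0,-1,85],[0,0,0,0,0,-1,85],[0,0,0,0,0,-1,85],[0,0,0,0,0,-1,85],[0,0,0,0,0,-1,85],[0,0,0,0,0,-1,85],[0,0,0,0,0,-1,85]]' >/dev/null
python3 -m pendant '[[0,0,0,0,0,-1,85],[0,0,0,0,0,-1,85],[0,0,0,0,0,-1,85],[0,0,0,0,0,-1,85],[0,0,0,0,0,-1,85],[0,0,0,0,0,-1,85],[0,0,0,0,0,-1,85],[0,0,0,0,0,-1,85],[0,0,0,0,0,-1,85],[0,0,0,0,0,-1,85]]' >/dev/null
python3 -m pendant '[[0,0,0,0,0,-0.14,85],[0,0,0,0,0,0,85],[0,0,0,0,0,0,85]]' >/dev/null
python3 -c "
from h import *
plan((671.5,-148,20,85.5));print(bot.read_state()['qpos'].round(0))"
```

```text
t 43.0 at [ 671.3 -148.1  165.5] yaw 85.39 z-axis [-0.001  0.    -1.   ] F [ 0.4 -0.4 -0.4] w 57.2 g 0.0
 -> (671.5, -148, 20, 85.5) shift [0.01 0.01 4.85] turn -0.02
[-15.  35.  90.   0.  55. -10.]
```

```bash

python3 -m pendant '[[0,0,0.4,0,0,0,85],[0,0,0.8,0,0,0,85],[0,0,0.8,0,0,0,85],[0,0,0.8,0,0,0,85],[0,0,0.8,0,0,0,85],[0,0,0.6,0,0,0,85],[0,0,0.4,0,0,0,85],[0,0,0.25,0,0,0,85],[0,0,0,0,0,0,85],[0,0,0,0,0,0,85]]' 40
python3 -m pendant '[[0,0,0,0,0,0,105],[0,0,0,0,0,0,125],[0,0,0,0,0,0,145],[0,0,0,0,0,0,160],[0,0,0,0,0,0,160],[0,0,0,0,0,0,160]]' 40
python3 -m pendant '[[0,0,-0.2,0,0,0,180],[0,0,-0.5,0,0,0,180],[0,0,-0.9,0,0,0,180],[0,0,-0.9,0,0,0,180],[0,0,-0.9,0,0,0,180],[0,0,-0.9,0,0,0,180],[0,0,-0.7,0,0,0,180],[0,0,0,0,0,0,180],[0,0,0,0,0,0,180]]' 40
python3 -c "
from h import *
o=inframe((438.2,-278.8),-4.5,(0,46.5))
plan((*o,165,85.5),(*o,24,85.5))
im=bot.grab_frame('scene'); cv2.imwrite('pics/a8.png',cv2.resize(im[130:310,40:280],None,fx=3,fy=3)[:,:,::-1])"
```

```text
time_s: 44.0
ee_pos: [672.0, -148.3, 20.9]
ee_rot: [[0.078, 0.997, 0.001], [0.997, -0.078, -0.0], [-0.0, 0.001, -1.0]]
force: [0.2, 0.7, -0.6]
width: 56.7
grasp_force: 0.0
time_s: 44.6
ee_pos: [672.1, -148.3, 21.4]
ee_rot: [[0.078, 0.997, 0.001], [0.997, -0.078, -0.0], [-0.0, 0.001, -1.0]]
force: [-0.9, 0.3, 7.8]
width: 39.3
grasp_force: 39.1
time_s: 45.5
ee_pos: [671.6, -148.2, 171.2]
ee_rot: [[0.078, 0.997, 0.001], [0.997, -0.078, -0.0], [-0.0, 0.001, -1.0]]
force: [1.2, 0.9, -2.0]
width: 38.7
grasp_force: 40.3
t 45.5 at [ 671.6 -148.2  171.2] yaw 85.51 z-axis [ 0.001 -0.    -1.   ] F [ 1.2  0.9 -2. ] w 38.7 g 40.3
 -> (np.float64(441.8), np.float64(-232.4), 165, 85.5) shift [-3.4  -7.42  0.21] turn 0.0
 -> (np.float64(441.8), np.float64(-232.4), 24, 85.5) shift [0.  0.  4.7] turn -0.0
```

View pics/a8.png

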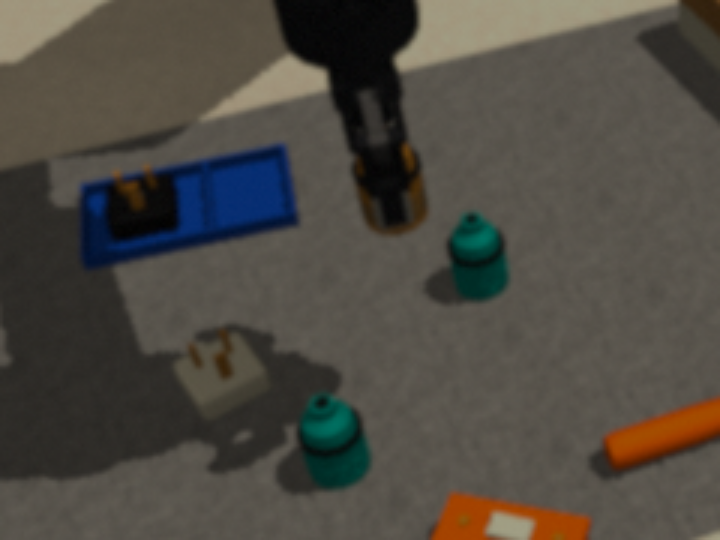

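The lampholder is held upright at (393,195). Now taking it to the smaller compartment.

```bash

python3 -m pendant '[[-0.2,-0.4,0,0,0,0,180],[-0.4,-0.8,0,0,0,0,180],[-0.4,-0.9,0,0,0,0,180],[-0.4,-0.9,0,0,0,0,180],[-0.4,-0.9,0,0,0,0,180],[-0.4,-0.9,0,0,0,0,180],[-0.4,-0.9,0,0,0,0,180],[-0.4,-0.8,0,0,0,0,180],[-0.3,-0.6,0,0,0,0,180],[-0.1,-0.32,0,0,0,0,180]]' >/dev/null
python3 -m pendant '[[0,0,0,0,0,0,180],[0,0,0,0,0,0,180],[0,0,0,0,0,0,180]]' >/dev/null
python3 -c "
from h import *
plan((441.8,-232.4,26,85.5))"
python3 -m pendant '[[0,0,0.4,0,0,0,180],[0,0,0.8,0,0,0,180],[0,0,0.8,0,0,0,180],[0,0,0.8,0,0,0,180],[0,0,0.7,0,0,0,180],[0,0,0.4,0,0,0,180],[0,0,0.2,0,0,0,180],[0,0,0,0,0,0,180],[0,0,0,0,0,0,180],[0,0,0,0,0,0,180]]'
python3 -c "
from h import *
plan((441.8,-232.4,25,85.5))"
```

```text
t 46.9 at [ 442.4 -232.3  170.2] yaw 85.54 z-axis [ 0. -0. -1.] F [ 0.3  0.2 -1.5] w 38.7 g 40.4
 -> (441.8, -232.4, 26, 85.5) shift [-0.01 -0.02  4.81] turn 0.01
time_s: 47.85
ee_pos: [442.1, -232.7, 48.1]
ee_rot: [[0.078, 0.997, 0.001], [0.997, -0.078, -0.001], [-0.001, 0.001, -1.0]]
force: [-0.5, 0.6, -0.6]
width: 38.8
grasp_force: 40.4
t 47.9 at [ 442.1 -232.7   48.1] yaw 85.51 z-axis [ 0.001 -0.001 -1.   ] F [-0.5  0.6 -0.6] w 38.8 g 40.4
 -> (441.8, -232.4, 25, 85.5) shift [ 0.01 -0.01  0.77] turn 0.0
```

```bash

python3 -m pendant '[[0,0,0.3,0,0,0,180],[0,0,0.3,0,0,0,180],[0,0,0.12,0,0,0,180],[0,0,0.04,0,0,0,180],[0,0,0,0,0,0,180],[0,0,0,0,0,0,180]]'
python3 -m pendant '[[0,0,0.03,0,0,0,180],[0,0,0,0,0,0,180],[0,0,0,0,0,0,140],[0,0,0,0,0,0,115],[0,0,0,0,0,0,115],[0,0,0,0,0,0,115]]'
python3 -m pendant '[[0,0,-0.2,0,0,0,115],[0,0,-0.5,0,0,0,115],[0,0,-0.9,0,0,0,115],[0,0,-1,0,0,0,115],[0,0,-1,0,0,0,115],[0,0,-0.9,0,0,0,115],[0,0,-0.5,0,0,0,115],[0,0,0,0,0,0,115]]'
python3 -m pendant '[[0,0.3,0,0,0,0,100],[0.7,0.4,0,0,0,0,100],[0.9,0.4,0,0,0,0,100],[0.9,0.4,0,0,0,0,100],[0.9,0.4,0,0,0,0,100],[0.9,0.4,0,0,0,0,100],[0.7,0.3,0,0,0,0,100],[0.3,0.1,0,0,0,0,100],[0,0,0,0,0,0,100],[0,0,0,0,0,0,100]]'
python3 -c "
from h import *
t=bot.grab_frame('top')[140:360,90:510]; s=bot.grab_frame('scene')[60:320,40:420]
cv2.imwrite('pics/a9.png',np.vstack([cv2.resize(t,(570,298)),cv2.resize(s,(430,294))[:, :].__class__(0) if 0 else cv2.copyMakeBorder(cv2.resize(s,(430,294)),0,0,0,140,0)])[:,:,::-1])"
```

```text
time_s: 48.45
ee_pos: [441.2, -232.3, 24.4]
ee_rot: [[0.078, 0.997, -0.001], [0.997, -0.078, 0.0], [0.0, -0.001, -1.0]]
force: [-2.2, 0.8, 6.8]
width: 38.7
grasp_force: 40.8
time_s: 49.05
ee_pos: [441.5, -232.4, 23.4]
ee_rot: [[0.078, 0.997, -0.0], [0.997, -0.078, 0.0], [0.0, -0.0, -1.0]]
force: [-0.6, 0.0, -0.7]
width: 46.8
grasp_force: 0.0
time_s: 49.85
ee_pos: [442.6, -233.1, 175.9]
ee_rot: [[0.078, 0.997, 0.003], [0.997, -0.078, -0.002], [-0.002, 0.003, -1.0]]
force: [0.0, 0.0, -0.1]
width: 47.1
grasp_force: 0.0
time_s: 50.85
ee_pos: [534.4, -80.6, 173.0]
ee_rot: [[0.078, 0.997, -0.001], [0.997, -0.078, 0.0], [-0.0, -0.001, -1.0]]
force: [0.3, -0.4, -0.6]
width: 52.3
grasp_force: 0.0
```

View pics/a9.png

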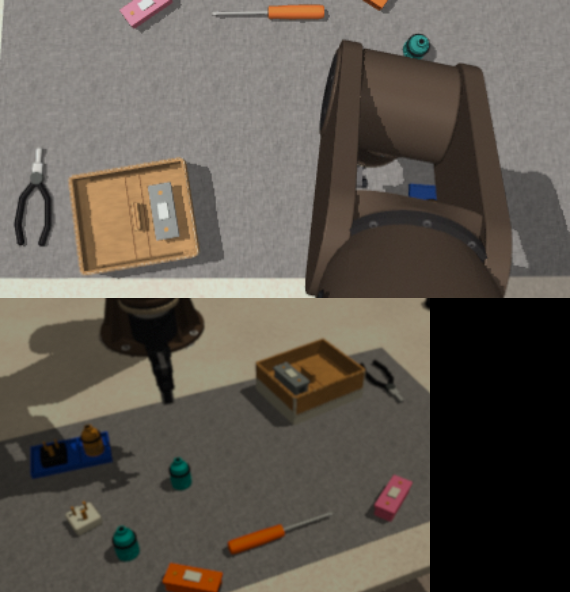

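Both kits are complete. In the carton the switch (163,212) lies on the divider beside the tab (142,215). In the tray the plug (53,455) and the upright lampholder (92,440) are in their compartments. The white plug, pliers and screwdriver haven't moved, and the gripper is clear.

```bash
python3 -c "
from station import bot
print(bot.job_done())"
```

```text
the job is handed in; nothing more can be done
None
```

Both kits are made up as asked and the job was handed in at about 51 s; the last pictures show everything in place and the other items where they were, but the hand-in returned no verdict.

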